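Portion a chocolate from the tipping carousel

ROBOT

A 6-joint arm with a two-finger parallel gripper is mounted at the origin on the work surface. World frame = base frame: x ahead of the robot, y to its left, z up, the work surface at z = 0. Lengths are in mm, angles in rad, forces in N, time in s.
With the tool pointing down it reaches from about 350 to 775 mm from the base axis. Payload 7.3 kg.
Tool frame: the origin (TCP) lies between the finger pads; the fingertips stand 14 mm ahead of it and the grasp point (between the pads) lies 5 mm behind it; z points along the fingers, y is the line along which they close (so a half turn about z gives the same grasp; the last joint's range is limited). The gripper opens to 92 mm and grips with 3 to 60 N. Pads are 19 mm wide; open, the fingers measure 130 mm over their backs; the gripper's body (75 mm by 190 mm) begins 47 mm behind the grasp point.
Start: joints at [-1.261, 0.342, 1.524, -0, 1.275, -0.146], TCP at [231.119, -471.41, 240.741] pointing down, gripper open.
Joint ranges: [-2.53, 2.53], [-0.77, 2.02], [0.04, 2.7], [-1, 4.14], [0.28, 2.66], [-3.11, 3.11]. Speed limits (rad/s): [2.57, 2.57, 3.14, 3.14, 3.14, 3.14].

INTERFACE

Orientations are given as [roll, pitch, yaw] about the fixed x, y, z axes, in that order (R = Rz(yaw) Ry(pitch) Rx(roll)).
In Python, from plant import get_obs, cams, close_job gives the robot as it stands. The module is installed in compiled form; this text tells all that it offers.
- The arm moves only by the shell command python3 -m creep 'ROWS'. ROWS is JSON, a list of rows, each an object of numbers: "hand": the opening, from 0 (shut) to 1 (fully open); "tx", "ty", "tz": the shift along the tool's x, y, z in m; "spin": the turn about the tool's z in degrees. In form: [{"hand": .., "tx": .., "ty": .., "tz": .., "spin": ..}, ...]. A call has 1 to 5 rows; each row shifts and turns the commanded pose from where the row before left it, along the tool's axes as they then stand; what a row does not reach is not made up. A row lasts 1/8 s, in which the tool goes at most 62.5 mm and 10.7 degrees, less where a joint would pass 70% of its speed; a pose out of reach is approached as far as the arm can. A call is refused whole if a number of a shift passes 0.0625 or a number of a turn 10.7, either way. A call with a gripper value outside its range is refused whole. The fingers move at their own pace and stop on an object; the grip force is fixed at half the most. Time passes only in rows, so rows that do not move let the fingers close. It gives the time, the measured TCP pose, the force, the opening and the grip force at its end, in the units of the state.
- get_obs(): the state, without advancing time (a new reading comes with each control period).
- cams.capture(name): name is "side" or "top" or "wrist"; returns a dict with "color" (384x512x3 uint8, red, green, blue), "K" (3x3 intrinsics, pixels), "k1" (the pictures are not rectified: a ray, as slopes to the right and down, at radius r is drawn at 1 + k1 r^2 times it, then the intrinsics apply), "R" (3x3) and "t" (3): a world point X has camera coordinates R X + t. Camera axes: x right, y down, z forward; pixel columns grow to the right and rows downward; lengths in mm; the calibration is good to about 2 mm. A picture is of the moment at which its call begins. There is no depth.
- close_job(): hands the job in; it is judged then, once.
The state is a dict: "time": time; "joint_positions": joint angles; "dq": joint speeds; "tau": joint torques, N m; "tool_pos": TCP position; "tcp_rot": TCP orientation; "contact_force": force on the tool from outside, world axes, zero at the start; "moment": the same for the moment, N m; "grip_width": finger opening in mm; "finger_force": force on a finger pad.
Only numpy, scipy, OpenCV 4.12 (cv2) and the standard library are available. Lean on these libraries where they do the work, as an engineer would, in place of code of your own. Each camera call takes 0.05 s, during which the arm holds its last target. There are 200 camera calls.

TASK

Serve the round ball chocolate: stand the steel measure on the bench under the carousel's spout (its handle is lodged between the cartons, so lift it clear by the bowl, set it down and take it by the handle), turn the wheel by its post until the ball's compartment faces the spout, and tip the drum with the lever so that the ball drops into the measure. Let the drum go back level, then stand the measure with the ball in it upright on the middle of the scale's pan and let go. Do not touch any chocolate, keep the other four in the carousel, and leave the cartons and the shaker where they are.

Things in the scene. Friction and masses are not known exactly. Their poses are not given: they have to be found in the camera images.
- stand: Fixed steel stand of the chocolate carousel; origin on the bench under the drum's axis (drum level); its -y points to the spout, its -x to the lever. Between two cheeks an open drum tips about a level axis parallel to x, 60 mm to -y of the origin, 185 mm up. Drum wall: 227 mm across, top 247 mm up, open (56 degrees) only to the spout. What rolls out of it falls straight down the spout.
- hub (a point): Centre of the top of the white hub (80 mm across) of the wheel that turns in the drum, 245 mm up; z is its axis. Five dividers make five equal open compartments (72 degrees, 1.257 rad), one chocolate in each, some 60 mm from the axis. The floor slopes 6 degrees down to the hub, so a ball rests against the hub.
- spout (a point): Centre of the lower mouth of the fixed square spout (50 mm inside, 58 outside), 78 mm above the bench, 168 mm to -y of the stand's origin; axes as the stand's. Above it a hopper with clear front, 120 mm wide, 240 mm up, covers what stands below, so a thing goes under only when held from beyond its front, which is 31 mm to -y of this point; the bench there is free.
- post (a point): Upright black post for turning the wheel, 18 mm across; this point is on its axis, 75 mm from the wheel's axis and about 275 mm above the bench; the post ends 21 mm above and is free for 25 mm below. It stands on the divider opposite the compartment that faces the spout when joint turn reads 0.
- turn (a joint): Angle of the wheel in the drum, rad, counter-clockwise from above, range -3.6 to 3.6, no catches; about 1.5 N at the post; stays where it is left. A compartment within 0.2 rad of square to the spout is good enough.
- tip (a joint): Tipping angle of the drum, rad: 0 level on its rest, 0.87 fully tipped towards the spout, at a stop. Damped; let go, it sinks back to 0 by itself in 1 to 3 s.
- lever_knob (a point): Centre of the black ball knob, 34 mm across, on the end of the tipping lever, 165 mm to -x of the drum's axis, 294 mm above the bench. It moves on a circle of 120 mm about the tipping axis: it leans 25 degrees away from the spout when the drum is level, 25 degrees towards it when fully tipped. It takes 6 to 10 N.
- bowl (a point): Centre, 27.5 mm above its underside, of the round bowl of a loose steel measure, about 160 g: 70 mm outside, 64 inside, 55 mm high, base 5 mm. +x points along the handle, z up. At the start it stands on the bench, the handle in a gap 44 mm wide between two cartons whose near faces are 62 mm from the bowl's centre.
- handle (a point): Point in the measure's straight level handle, 100 mm from the bowl's axis, 42 mm above the measure's underside, half-way up the bar. The bar is 12 mm wide, 16 mm high and ends 151 mm from the bowl's axis.
- pan (a point): Centre of the top of the steel pan, 138 x 146 mm, of the grey portion scale, fixed to the bench; top 48 mm above the bench. The scale's keys are on its -x side.
- choc_ball_c (a point): Centre (half-way up) of one of the five dark moulded chocolates in the carousel: the wanted one, a round ball, 38 mm across; about 20 to 30 g.
- choc_cube_c (a point): Centre (half-way up) of one of the five dark moulded chocolates in the carousel: a cube, 33 mm; about 20 to 30 g.
- choc_bar_c (a point): Centre (half-way up) of one of the five dark moulded chocolates in the carousel: a plain bar, 46 x 20 x 18 mm; about 20 to 30 g.
- choc_ring_c (a point): Centre (half-way up) of one of the five dark moulded chocolates in the carousel: a flat ring, 46 mm outside, 20 mm hole, 18 mm high; about 20 to 30 g.
- choc_clover_c (a point): Centre (half-way up) of one of the five dark moulded chocolates in the carousel: a three-lobed clover, 48 mm across, 18 mm high; about 20 to 30 g.
- carton_a: Doughnut carton, 150 x 100 x 90 mm, left of the measure's handle; origin under its centre. To be left alone.
- carton_b: The same carton right of the handle. To be left alone.
- shaker: Metal sugar shaker, 54 mm across, 110 mm high; origin under its centre. To be left alone.
Mind the look-alikes: they are no part of the job. What is shaped like the part that bears choc_cube_c but green or pink is not meant.

How it is judged:
By the outcome, as a careful person would: the job done as asked, in the order asked, and still so for the second after the job is handed in, with the robot touching nothing.
It also fails if it takes over 72 s, if anything falls off the work surface, if the arm or the gripper's body presses on something with over 40 N, if the wrist force passes 120 N, or if a joint passes its speed limit or range.

## Working session

There is one attempt and no reset: what is moved stays moved. The work goes in short steps, Python scripts to look and compute and a shell command to move; the robot and the scene stay as the last step left them, time stands still between calls to the robot, and variables do not carry over. Pictures are saved under pics/ and viewed, at most 10 in all, crops included, and the job is handed in when it is done.

```bash
mkdir -p pics; python3 - <<'E'
from plant import get_obs, cams
import cv2, pickle
o=get_obs(); print({k:o[k] for k in ("time","tool_pos","tcp_rot","grip_width")})
d={}
for n in ("side","top","wrist"):
    c=cams.capture(n); d[n]=c
    print(n,c["K"],c["k1"],c["R"],c["t"])
    cv2.imwrite(f"pics/{n}0.png",cv2.resize(c["color"][:,:,::-1],(800,600),interpolation=cv2.INTER_CUBIC))
pickle.dump(d,open("c0.pkl","wb"))
E
```

```text
{'time': 0.0, 'tool_pos': array([ 230.99600803, -471.01920474,  240.02948969]), 'tcp_rot': array([-3.14002986e+00, -2.42390353e-04,  4.55787566e-01]), 'grip_width': 92.06799422599987}
side [[362.68131955   0.         255.14966238]
 [  0.         362.68131955 194.46476273]
 [  0.           0.           1.        ]] 0.01656961086045963 [[-0.97136729 -0.23747535  0.00714442]
 [-0.11817493  0.45685726 -0.88165533]
 [ 0.20610743 -0.85725544 -0.47183984]] [ 493.7551278   263.76363994 1146.63170297]
top [[424.64747856   0.         253.90985508]
 [  0.         424.64747856 195.49648408]
 [  0.           0.           1.        ]] -0.028584802677608386 [[-0.02383104 -0.99955676 -0.01784287]
 [-0.98020154  0.02687138 -0.19617052]
 [ 0.19656303  0.01281467 -0.98040745]] [ -30.05335139  572.28589708 1242.23634956]
wrist [[313.89265467   0.         253.69788862]
 [  0.         313.89265467 190.88596751]
 [  0.           0.           1.        ]] -0.0640901983056847 [[ 4.40545767e-01 -8.97729672e-01 -9.28990220e-04]
 [-8.58677912e-01 -4.21683215e-01  2.91299691e-01]
 [-2.61900115e-01 -1.27533142e-01 -9.56631396e-01]] [-524.13252176  -36.57052681  391.74303211]
```

View pics/top0.png

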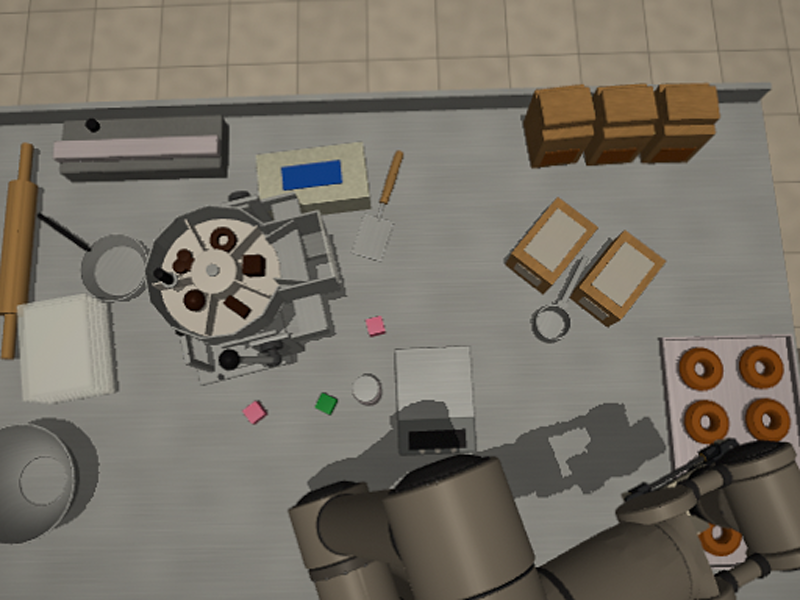

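View pics/side0.png

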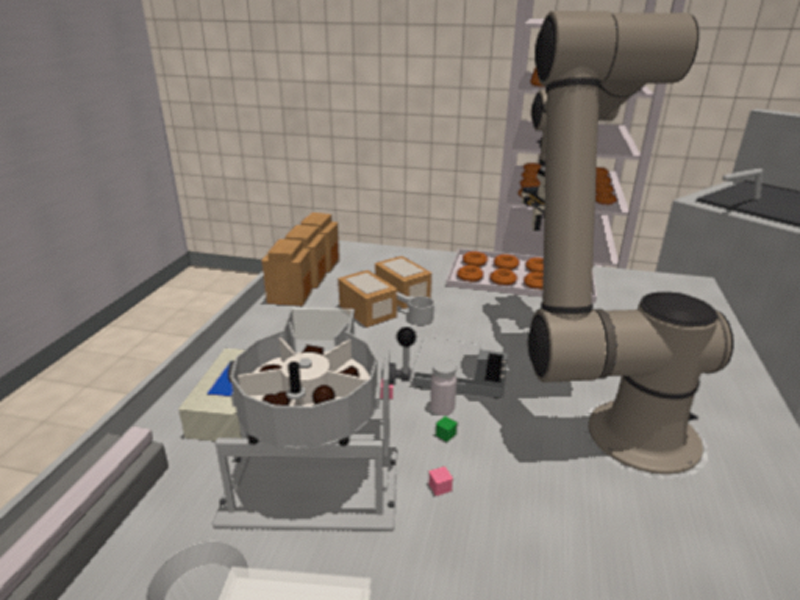

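The top view (800x600) shows the hub at (212,270), the post at (163,275) and the knob at (230,359). The ball is round, at (194,300), the cube at (255,265), the bar at (237,306), the ring at (223,240) and the clover at (183,261). The measure's bowl is at (551,322) with its handle running to (582,258) between the cartons, and the pan is at about (434,385). The shaker is at (367,389). The pink and green cubes on the bench are look-alikes. The sieve at (115,267) and the big bowl at (40,480) are not the measure, because it is the one lodged between the cartons. I'll confirm this in enlarged crops.

```bash
cat > h.py <<'E'
import numpy as np, cv2
def D(c): return np.array([c["k1"],0,0,0.])
def px2w(c,uv,z):
    "pixel(s) -> world at height z"
    uv=np.atleast_2d(np.array(uv,float))
    n=cv2.undistortPoints(uv[:,None],c["K"],D(c))[:,0]
    d=np.c_[n,np.ones(len(n))]@c["R"]; o=-c["R"].T@c["t"]
    return o+d*((z-o[2])/d[:,2])[:,None]
def w2px(c,X):
    return cv2.projectPoints(np.atleast_2d(np.array(X,float)),cv2.Rodrigues(c["R"])[0],c["t"],c["K"],D(c))[0][:,0]
def crop(c,x,y,w,h,s):
    "crop with ticks every 10 px"
    im=cv2.resize(np.ascontiguousarray(c["color"][y:y+h,x:x+w,::-1]),None,fx=s,fy=s,interpolation=cv2.INTER_CUBIC)
    for u in range(-(-x//10)*10,x+w,10):
        cv2.line(im,(int((u-x+.5)*s),0),(int((u-x+.5)*s),6),(0,0,255),1); cv2.putText(im,str(u),(int((u-x+.5)*s)-10,18),0,.35,(0,0,255),1)
    for v in range(-(-y//10)*10,y+h,10):
        cv2.line(im,(0,int((v-y+.5)*s)),(6,int((v-y+.5)*s)),(0,0,255),1); cv2.putText(im,str(v),(8,int((v-y+.5)*s)+4),0,.35,(0,0,255),1)
    return im
E
python3 - <<'E'
import pickle,cv2; from h import *
d=pickle.load(open("c0.pkl","rb"))
cv2.imwrite("pics/a.png",crop(d["top"],88,115,135,135,4.4))
cv2.imwrite("pics/b.png",crop(d["top"],220,115,220,180,3.3))
E
```

```text
(no output)
```

View pics/a.png

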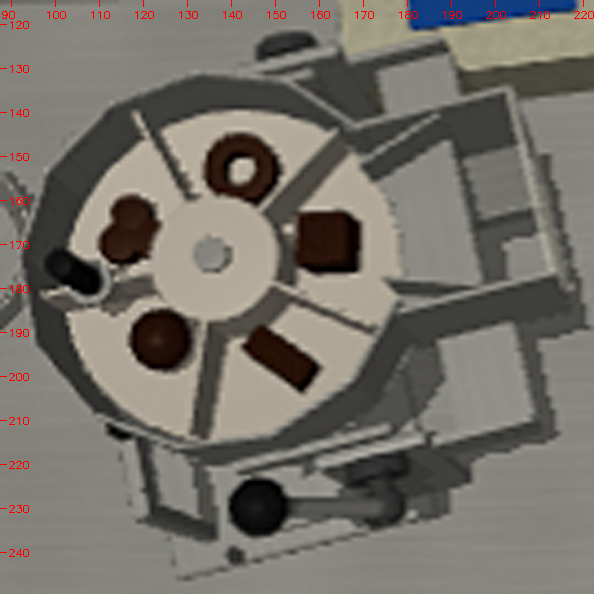

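View pics/b.png

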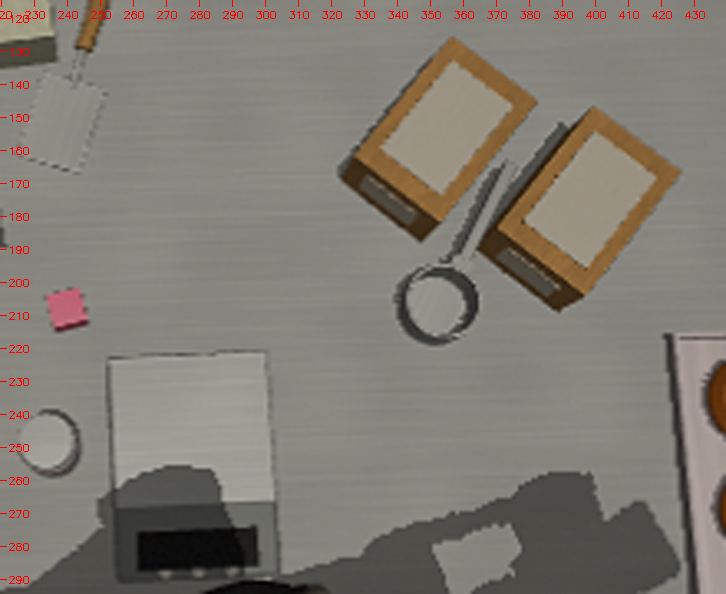

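Crop a: hub pin at px (135.7,172.2), knob at (146.4,229.7), post from its top (101.6,174.7) to its foot (~110,179). The round ball is at about (124,192), next to the post's divider. The brown cube faces the spout, with the bar, ring and clover in the others. Crop b: bowl rim centre (352.2,206.0), handle end (374.3,163.9), pan corners (252.5,222.7), (300.1,220.9), (302.5,266.3), (254,267.8).

```bash
cat > m.py <<'E'
import pickle; from h import *
np.set_printoptions(precision=1,suppress=True)
c=pickle.load(open("c0.pkl","rb"))["top"]
def A(x,y): return (88+x/4.4-.5,115+y/4.4-.5)
def B(x,y): return (220+x/3.3-.5,115+y/3.3-.5)
hub=px2w(c,A(212,255),245)[0]; knob=px2w(c,A(259,507),294)[0]
hop=px2w(c,[A(512,90),A(558,282)],240); post=px2w(c,[A(62,265)],296)[0]; ball=px2w(c,A(161,340),222)[0]
print("hub",hub,"knob",knob,"hopper",hop,np.linalg.norm(hop[0]-hop[1]),"post",post,"r",np.linalg.norm((post-hub)[:2]))
# stand yaw from knob: knob in stand frame rel. hub: x=-165, y = -60+120 sin25 = -9.3 (hub at 0,0)
v=(knob-hub)[:2]; print("r",np.hypot(*v),"yaw", np.arctan2(v[1],v[0])-np.arctan2(-9.3,-165))
w=(hop[0]-hop[1])[:2]; print("yaw hopper",np.arctan2(w[1],w[0]))
s=px2w(c,[A(207,535),A(183,578),A(130,440)],10)
p=(post-hub)[:2]; print("post ang",np.arctan2(p[1],p[0])); b=(ball-hub)[:2]; print("ball",ball,np.hypot(*b),np.arctan2(b[1],b[0]))
bowl=px2w(c,B(438,302),55)[0]; he=px2w(c,B(511,163),50)[0]; 
v=(he-bowl)[:2]; print("bowl",bowl,"hend",he,np.hypot(*v),np.arctan2(v[1],v[0]))
cor=px2w(c,[B(355,162),B(422,240),B(505,218),B(580,293),B(452,37),B(537,103),B(594,106),B(681,172)],90); print("cartons",cor)
pan=px2w(c,[B(109,357),B(266,351),B(274,502),B(114,506)],48); print("pan",pan,pan.mean(0)); e=pan[[0,1]].mean(0)-pan[[2,3]].mean(0); print(np.linalg.norm(pan[1]-pan[0]),np.linalg.norm(e),np.arctan2(e[1],e[0]))
print("shaker",px2w(c,B(50,440),110))
E
python3 m.py
```

```text
hub [604.5 265.  245. ] knob [445.  219.2 294. ] hopper [[705.1  84.2 240. ]
 [583.   56.5 240. ]] 125.20616872636714 post [587.5 336.7 296. ] r 73.68548359209923
r 165.94523080263224 yaw 0.22342333138260573
yaw hopper 0.22311119193853657
post ang 1.8027116261898883
ball [557.9 301.7 222. ] 59.271106200921025 2.474416683344385
bowl [ 530.8 -342.6   55. ] hend [ 662.6 -421.7   50. ] 153.68048730107657 -0.5407007677109086
cartons [[ 656.7 -268.1   90. ]
 [ 582.1 -324.3   90. ]
 [ 600.4 -400.8   90. ]
 [ 529.6 -462.6   90. ]
 [ 774.6 -365.4   90. ]
 [ 708.3 -439.    90. ]
 [ 703.9 -491.3   90. ]
 [ 639.  -564.9   90. ]]
pan [[ 488.9  -38.4   48. ]
 [ 490.6 -183.    48. ]
 [ 353.3 -184.1   48. ]
 [ 353.3  -39.8   48. ]] [ 421.5 -111.3   48. ]
144.627641655434 136.48388936751502 0.00904894465332534
shaker [[409.3  13.4 110. ]]
```

```bash
cat >> m.py <<'E'
print("-----")
print("a top",px2w(c,[B(452,37),B(537,103),B(442,212),B(357,155)],90)); print("a bot",px2w(c,[B(340,172),B(422,240)],0))
print("b top",px2w(c,[B(594,106),B(681,172),B(584,297),B(497,222)],90)); print("b bot",px2w(c,[B(480,248),B(558,310)],0))
print("spatula",px2w(c,[B(45,72),B(107,92),B(82,172),B(20,155)],0),"handle start",px2w(c,[B(85,48)],10),"pink",px2w(c,[B(68,310)],15))
O=hub[:2]; d=np.array([np.sin(.223),-np.cos(.223)]); sp=O+168*d; print("spout",sp,"d",d,"pocket",sp+110*d)
E
python3 m.py | sed -n '/-----/,$p'
```

```text
-----
a top [[ 774.6 -365.4   90. ]
 [ 708.3 -439.    90. ]
 [ 607.6 -344.2   90. ]
 [ 663.2 -270.3   90. ]]
a bot [[ 671.7 -267.9    0. ]
 [ 601.4 -343.4    0. ]]
b top [[ 703.9 -491.3   90. ]
 [ 639.  -564.9   90. ]
 [ 525.9 -465.9   90. ]
 [ 596.9 -393.3   90. ]]
b bot [[ 592.  -399.     0. ]
 [ 529.2 -469.2    0. ]]
spatula [[783.   19.6   0. ]
 [760.3 -41.7   0. ]
 [678.9 -15.3   0. ]
 [697.9  45.5   0. ]] handle start [[803.3 -21.   10. ]] pink [[539.4   0.2  15. ]]
spout [641.6 101.2] d [ 0.2 -1. ] pocket [665.9  -6.1]
```

Everything agrees with the given sizes: hub-knob is 166 mm against 165.3, two separate yaw estimates are both 0.223, and the pan and handle lengths fit. The stand's yaw is 0.223, the spout is at (641.6,101.2), turn is about 0, and the ball's compartment needs +2.513 rad (144° counter-clockwise). The bowl is at (530.8,-342.6) with its handle at -0.541 rad. I'm moving now.

```bash
python3 -m creep '[{"hand":1,"tx":0.054,"ty":0.003,"tz":0},{"hand":1,"tx":0.054,"ty":0.003,"tz":0},{"hand":1,"tx":0.054,"ty":0.003,"tz":0},{"hand":1,"tx":0.054,"ty":0.003,"tz":0},{"hand":1,"tx":0.054,"ty":0.002,"tz":0}]'; python3 -m creep '[{"hand":1,"tx":0.054,"ty":0.002,"tz":0,"spin":0},{"hand":1,"spin":-10},{"hand":1,"spin":-10},{"hand":1,"spin":-10},{"hand":1,"spin":-10}]'
```

```text
invalid input at $[0]: expected keys hand, tx, ty, tz, spin
invalid input at $[1]: expected keys hand, tx, ty, tz, spin
```

All five keys are needed in every row.

```bash
python3 -m creep '[{"hand":1,"tx":0.054,"ty":0.003,"tz":0,"spin":0},{"hand":1,"tx":0.054,"ty":0.003,"tz":0,"spin":0},{"hand":1,"tx":0.054,"ty":0.003,"tz":0,"spin":0},{"hand":1,"tx":0.054,"ty":0.003,"tz":0,"spin":0},{"hand":1,"tx":0.054,"ty":0.002,"tz":0,"spin":0}]'; python3 -m creep '[{"hand":1,"tx":0.054,"ty":0.002,"tz":0,"spin":0},{"hand":1,"tx":0,"ty":0,"tz":0.01,"spin":-10},{"hand":1,"tx":0,"ty":0,"tz":0.01,"spin":-10},{"hand":1,"tx":0,"ty":0,"tz":0.01,"spin":-10},{"hand":1,"tx":0,"ty":0,"tz":0.01,"spin":-10}]'
```

```text
time: 0.78
tool_pos: [481.2, -364.2, 240.5]
tcp_rot: [-3.141, 0.0, 0.456]
contact_force: [-0.0, -1.6, -0.6]
grip_width: 92.1
finger_force: 0.0
time: 1.4
tool_pos: [529.0, -342.9, 199.9]
tcp_rot: [-3.141, -0.0, 1.16]
contact_force: [-0.5, -0.2, -0.1]
grip_width: 91.4
finger_force: 0.0
```

```bash
python3 -m creep '[{"hand":1,"tx":0,"ty":0,"tz":0.005,"spin":-10.3},{"hand":1,"tx":0,"ty":0,"tz":0.005,"spin":-10.3},{"hand":1,"tx":0,"ty":0,"tz":0.005,"spin":-10.3},{"hand":1,"tx":0,"ty":0,"tz":0.005,"spin":-10.3},{"hand":1,"tx":0,"ty":0,"tz":0.005,"spin":-10.3}]'; python3 -m creep '[{"hand":1,"tx":0,"ty":0,"tz":0.005,"spin":-10.3},{"hand":1,"tx":0,"ty":0,"tz":0.005,"spin":-10.3},{"hand":1,"tx":0,"ty":0,"tz":0.005,"spin":-10.3},{"hand":1,"tx":0,"ty":0,"tz":0,"spin":0}]'; python3 - <<'E'
from plant import cams; from h import *
c=cams.capture("wrist"); im=cv2.resize(c["color"][:,:,::-1],(768,576)).copy()
np.set_printoptions(precision=1,suppress=True)
B=np.array([530.8,-342.6,55]); t=np.linspace(0,6.28,25)
P=np.c_[B[0]+35*np.cos(t),B[1]+35*np.sin(t),0*t+55]
for p in w2px(c,P): cv2.circle(im,(int((p[0]+.5)*1.5),int((p[1]+.5)*1.5)),2,(0,0,255),-1)
for p in w2px(c,[[530.8+r*np.cos(.541),-342.6-r*np.sin(.541),50] for r in (50,100,151)]): cv2.circle(im,(int((p[0]+.5)*1.5),int((p[1]+.5)*1.5)),3,(255,0,255),-1)
cv2.imwrite("pics/w1.png",im)
E
```

```text
time: 2.02
tool_pos: [528.9, -343.0, 175.1]
tcp_rot: [-3.141, -0.001, 2.059]
contact_force: [-0.7, -0.1, 0.4]
grip_width: 91.5
finger_force: 0.0
time: 2.52
tool_pos: [528.8, -342.9, 160.0]
tcp_rot: [3.141, -0.002, 2.59]
contact_force: [0.4, 0.0, -0.1]
grip_width: 91.8
finger_force: 0.0
```

View pics/w1.png

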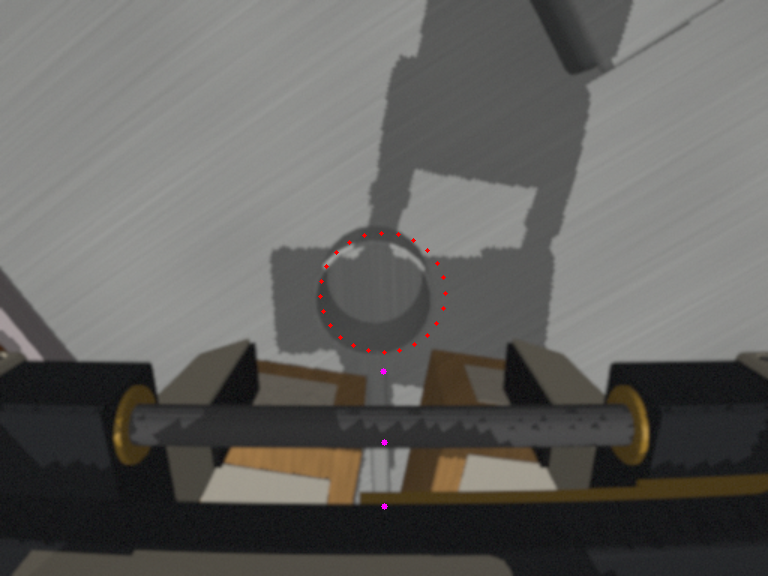

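The wrist view shows the bowl rim about 3 mm from the projected circle (rim centre about (378,289), predicted (383,292)). The handle runs straight down at column ~378 and the finger gap brackets the bowl. I'm descending.

```bash
python3 -m creep '[{"hand":1,"tx":0,"ty":0,"tz":0.04,"spin":0},{"hand":1,"tx":0,"ty":0,"tz":0.04,"spin":0},{"hand":1,"tx":0,"ty":0,"tz":0.03,"spin":0},{"hand":1,"tx":0,"ty":0,"tz":0.014,"spin":0},{"hand":1,"tx":0,"ty":0,"tz":0,"spin":0}]'; python3 -m creep '[{"hand":0.6,"tx":0,"ty":0,"tz":0,"spin":0},{"hand":0.6,"tx":0,"ty":0,"tz":0,"spin":0},{"hand":0.6,"tx":0,"ty":0,"tz":0,"spin":0},{"hand":0.6,"tx":0,"ty":0,"tz":0,"spin":0},{"hand":0.6,"tx":0,"ty":0,"tz":0,"spin":0}]'
```

```text
time: 3.2
tool_pos: [529.0, -343.1, 36.4]
tcp_rot: [3.141, -0.001, 2.591]
contact_force: [0.1, -0.4, 0.3]
grip_width: 91.7
finger_force: 0.0
time: 3.82
tool_pos: [529.5, -343.7, 37.8]
tcp_rot: [-3.141, 0.002, 2.592]
contact_force: [-2.6, 0.3, 6.6]
grip_width: 68.3
finger_force: 30.0
```

```bash
python3 -m creep '[{"hand":0.6,"tx":0,"ty":0,"tz":-0.02,"spin":0},{"hand":0.6,"tx":0,"ty":0,"tz":-0.04,"spin":0},{"hand":0.6,"tx":0,"ty":0,"tz":-0.04,"spin":0},{"hand":0.6,"tx":0,"ty":0,"tz":-0.02,"spin":0},{"hand":0.6,"tx":0,"ty":0,"tz":0,"spin":0}]'; python3 -m creep '[{"hand":0.6,"tx":0.0155,"ty":0.0523,"tz":0,"spin":0},{"hand":0.6,"tx":0.0155,"ty":0.0523,"tz":0,"spin":0},{"hand":0.6,"tx":0.0155,"ty":0.0523,"tz":0,"spin":0},{"hand":0.6,"tx":0.0155,"ty":0.0523,"tz":0,"spin":0},{"hand":0.6,"tx":0.0155,"ty":0.0523,"tz":0,"spin":0}]';  python3 -m creep '[{"hand":0.6,"tx":0,"ty":0,"tz":0.01,"spin":9.2},{"hand":0.6,"tx":0,"ty":0,"tz":0.01,"spin":9.2},{"hand":0.6,"tx":0,"ty":0,"tz":0.01,"spin":9.2},{"hand":0.6,"tx":0,"ty":0,"tz":0.01,"spin":9.1},{"hand":0.6,"tx":0,"ty":0,"tz":0.01,"spin":9.1}]'
```

```text
time: 4.45
tool_pos: [529.6, -343.5, 158.1]
tcp_rot: [-3.141, 0.003, 2.592]
contact_force: [-0.2, -0.3, -2.0]
grip_width: 68.2
finger_force: 30.0
time: 5.08
tool_pos: [599.0, -77.7, 154.8]
tcp_rot: [-3.141, -0.003, 2.592]
contact_force: [0.7, -0.6, -1.8]
grip_width: 68.3
finger_force: 30.0
time: 5.7
tool_pos: [598.5, -79.3, 104.4]
tcp_rot: [-3.139, -0.002, 1.787]
contact_force: [-0.1, 0.6, -1.1]
grip_width: 68.4
finger_force: 30.0
```

```bash
python3 -m creep '[{"hand":0.6,"tx":0,"ty":0,"tz":0.03,"spin":0},{"hand":0.6,"tx":0,"ty":0,"tz":0.02,"spin":0},{"hand":0.6,"tx":0,"ty":0,"tz":0.01,"spin":0},{"hand":0.6,"tx":0,"ty":0,"tz":0.006,"spin":0},{"hand":0.6,"tx":0,"ty":0,"tz":0,"spin":0}]'; python3 -m creep '[{"hand":0.6,"tx":0,"ty":0,"tz":0.001,"spin":0},{"hand":1,"tx":0,"ty":0,"tz":0,"spin":0},{"hand":1,"tx":0,"ty":0,"tz":0,"spin":0},{"hand":1,"tx":0,"ty":0,"tz":0,"spin":0},{"hand":1,"tx":0,"ty":0,"tz":0,"spin":0}]'
```

```text
time: 6.32
tool_pos: [599.5, -79.7, 40.5]
tcp_rot: [-3.141, -0.0, 1.793]
contact_force: [0.1, 0.4, -1.1]
grip_width: 68.7
finger_force: 30.0
time: 6.95
tool_pos: [599.6, -79.7, 39.9]
tcp_rot: [3.141, 0.0, 1.793]
contact_force: [0.5, 0.3, -0.1]
grip_width: 91.6
finger_force: 0.0
```

```bash
python3 -m creep '[{"hand":1,"tx":0,"ty":0,"tz":-0.035,"spin":0},{"hand":1,"tx":0,"ty":0,"tz":-0.035,"spin":0},{"hand":0.5,"tx":-0.056,"ty":0,"tz":0,"spin":0},{"hand":0.5,"tx":-0.056,"ty":0,"tz":0,"spin":0},{"hand":0.5,"tx":0,"ty":0,"tz":0,"spin":0}]'; python3 -m creep '[{"hand":0.5,"tx":0,"ty":0,"tz":0.03,"spin":0},{"hand":0.5,"tx":0,"ty":0,"tz":0.03,"spin":0},{"hand":0.5,"tx":0,"ty":0,"tz":0.013,"spin":0},{"hand":0.1,"tx":0,"ty":0,"tz":0,"spin":0},{"hand":0.05,"tx":0,"ty":0,"tz":0,"spin":0}]'; python3 -m creep '[{"hand":0.05,"tx":0,"ty":0,"tz":0,"spin":0},{"hand":0.05,"tx":0,"ty":0,"tz":0,"spin":0},{"hand":0.05,"tx":0,"ty":0,"tz":0,"spin":0}]'
```

```text
time: 7.58
tool_pos: [624.5, -193.0, 109.6]
tcp_rot: [3.141, 0.002, 1.788]
contact_force: [0.1, 0.4, 1.1]
grip_width: 66.5
finger_force: 0.0
time: 8.2
tool_pos: [625.0, -189.0, 38.0]
tcp_rot: [3.14, 0.001, 1.793]
contact_force: [-0.1, 0.2, 0.2]
grip_width: 30.5
finger_force: 0.0
time: 8.57
tool_pos: [624.6, -189.2, 37.4]
tcp_rot: [3.14, 0.001, 1.793]
contact_force: [0.3, -1.2, 2.0]
grip_width: 11.6
finger_force: 30.0
```

```bash
python3 -m creep '[{"hand":0.05,"tx":0,"ty":0,"tz":-0.006,"spin":0},{"hand":0.05,"tx":0,"ty":0,"tz":-0.006,"spin":0},{"hand":0.05,"tx":0,"ty":0,"tz":0,"spin":0}]'; python3 - <<'E'
from plant import cams,get_obs; from h import *
np.set_printoptions(precision=1,suppress=True)
o=get_obs(); print(o["tool_pos"],o["contact_force"],o["moment"]); p=o["tool_pos"]; y=o["tcp_rot"][2]
b=p[:2]+112*np.array([np.cos(y),np.sin(y)]); t=np.linspace(0,6.28,37)
ims=[]
for n,z in (("top",67),("side",67)):
    c=cams.capture(n); q=w2px(c,[[*b,z]])[0].astype(int); im=crop(c,q[0]-30,q[1]-30,62,66,6)
    print(n,q)
    for u in w2px(c,np.c_[b[0]+35*np.cos(t),b[1]+35*np.sin(t),0*t+z]): cv2.circle(im,tuple(((u-q+30.5)*6).astype(int)),1,(0,0,255),-1)
    for u in w2px(c,np.c_[b[0]+35*np.cos(t),b[1]+35*np.sin(t),0*t+z-55]): cv2.circle(im,tuple(((u-q+30.5)*6).astype(int)),1,(0,255,255),-1)
    ims.append(im)
cv2.imwrite("pics/m1.png",np.hstack(ims))
E
```

```text
time: 8.95
tool_pos: [624.5, -189.1, 49.4]
tcp_rot: [3.141, 0.001, 1.793]
contact_force: [0.3, -0.4, -0.7]
grip_width: 11.7
finger_force: 30.0
[ 624.5 -189.1   49.4] [ 0.3 -0.4 -0.7] [-0.2 -0.1  0. ]
top [265 185]
side [235 221]
```

View pics/m1.png

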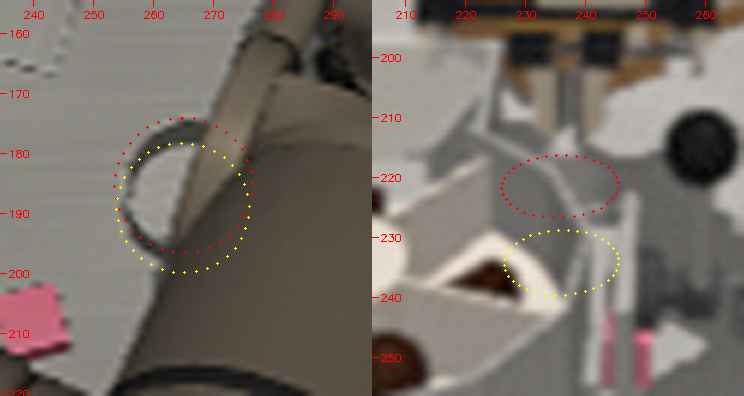

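The top view shows the lifted bowl's rim a few mm nearer the hand than drawn, with a slight sag. In the side view the drum hides it. I'm taking the bowl as ~109 mm from the TCP and carrying it round the spatula's corner under the spout.

```bash
python3 -m creep '[{"hand":0.05,"tx":0.0288,"ty":0.0268,"tz":0,"spin":0},{"hand":0.05,"tx":0.0288,"ty":0.0268,"tz":0,"spin":0},{"hand":0.05,"tx":0.025,"ty":0.0134,"tz":0,"spin":0},{"hand":0.05,"tx":0.025,"ty":0.0134,"tz":0,"spin":0},{"hand":0.05,"tx":0,"ty":0,"tz":0,"spin":0}]'; python3 - <<'E'
from plant import cams,get_obs; from h import *
o=get_obs(); p=o["tool_pos"]; y=o["tcp_rot"][2]; print(p,y,o["contact_force"],o["moment"])
c=cams.capture("wrist"); im=cv2.resize(c["color"][:,:,::-1],(768,576)).copy(); t=np.linspace(0,6.28,37)
def dots(P,col):
    for u in w2px(c,P):
        if abs(u).max()<2000: cv2.circle(im,(int((u[0]+.5)*1.5),int((u[1]+.5)*1.5)),2,col,-1)
e=np.array([np.cos(y),np.sin(y)]); b=p[:2]+109*e
for z,col in ((67,(0,0,255)),): dots(np.c_[b[0]+35*np.cos(t),b[1]+35*np.sin(t),0*t+z],col)
a=.223; X=np.array([np.cos(a),np.sin(a)]); Y=np.array([-np.sin(a),np.cos(a)]); s=np.array([641.6,101.2]); k=np.linspace(-1,1,15)
for sx,sy in ((1,0),(-1,0),(0,1),(0,-1)):
    dots([[*(s+29*((sx or q)*X+(sy or q)*Y)),78] for q in k],(0,255,0))
dots(np.c_[s[0]+35*np.cos(t),s[1]+35*np.sin(t),0*t],(255,0,0))
cv2.imwrite("pics/w2.png",im)
E
```

```text
time: 9.68
tool_pos: [679.0, -64.0, 48.2]
tcp_rot: [-3.141, -0.001, 1.796]
contact_force: [-0.2, -1.1, -2.6]
grip_width: 12.0
finger_force: 30.0
[679.04447264 -63.98896021  48.24667935] 1.7957059705321647 [-0.21868036 -1.1399925  -2.61844865] [-0.17206979 -0.15300576  0.01153562]
```

View pics/w2.png

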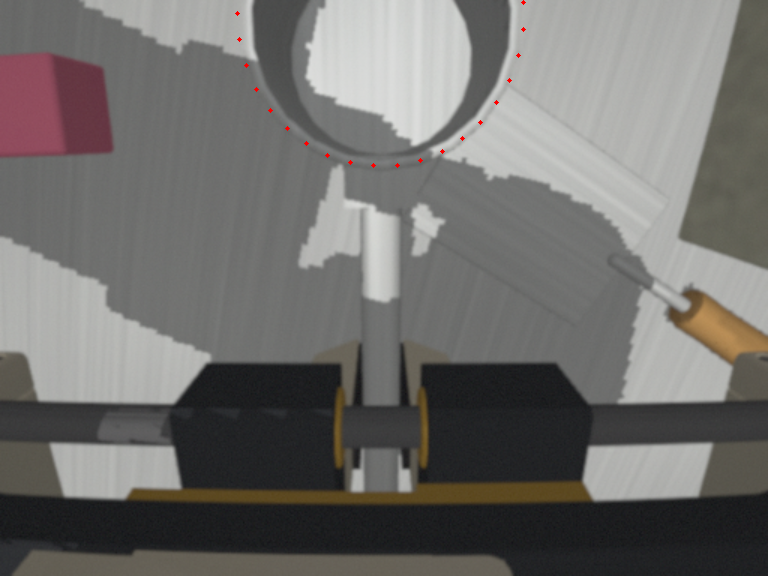

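The wrist view shows the rim's near edge at row ~166, matching the 109 mm estimate, centred at column ~382 and sagging slightly. The spatula blade beside it is flat. I'm going in under the spout and lowering.

```bash
python3 -m creep '[{"hand":0.05,"tx":0.020,"ty":0,"tz":0,"spin":0},{"hand":0.05,"tx":0.020,"ty":0,"tz":0,"spin":0},{"hand":0.05,"tx":0.020,"ty":0,"tz":0,"spin":0},{"hand":0.05,"tx":0,"ty":0,"tz":0.006,"spin":0},{"hand":0.05,"tx":0,"ty":0,"tz":0.005,"spin":0}]'; python3 -m creep '[{"hand":0.05,"tx":0,"ty":0,"tz":0,"spin":0},{"hand":0.5,"tx":0,"ty":0,"tz":0,"spin":0},{"hand":0.5,"tx":0,"ty":0,"tz":0,"spin":0},{"hand":0.5,"tx":0,"ty":0,"tz":0,"spin":0}]'; python3 - <<'E'
from plant import cams,get_obs; from h import *
np.set_printoptions(precision=1,suppress=True)
o=get_obs(); p=o["tool_pos"]; y=o["tcp_rot"][2]; print(p,y,o["contact_force"],o["joint_positions"])
c=cams.capture("wrist"); im=cv2.resize(c["color"][:,:,::-1],(768,576)).copy(); t=np.linspace(0,6.28,37)
def dots(P,col):
    for u in w2px(c,P):
        if abs(u).max()<2000: cv2.circle(im,(int((u[0]+.5)*1.5),int((u[1]+.5)*1.5)),2,col,-1)
e=np.array([np.cos(y),np.sin(y)]); b=p[:2]+109*e; print(b)
dots(np.c_[b[0]+35*np.cos(t),b[1]+35*np.sin(t),0*t+55],(0,0,255))
a=.223; X=np.array([np.cos(a),np.sin(a)]); Y=np.array([-np.sin(a),np.cos(a)]); s=np.array([641.6,101.2]); k=np.linspace(-1,1,15)
for sx,sy in ((1,0),(-1,0),(0,-1)): dots([[*(s+29*((sx or q)*X+(sy or q)*Y)),78] for q in k],(0,255,0))
dots([[*(s-31*Y+60*q*X),240] for q in k],(255,255,0)); dots([[*(s-31*Y+60*q*X),100] for q in k],(255,0,255))
cv2.imwrite("pics/w3.png",im)
E
```

```text
time: 10.35
tool_pos: [665.7, -7.7, 37.3]
tcp_rot: [-3.142, 0.0, 1.793]
contact_force: [0.0, -2.9, 1.0]
grip_width: 11.7
finger_force: 30.0
time: 10.85
tool_pos: [665.9, -8.0, 37.8]
tcp_rot: [3.141, 0.0, 1.792]
contact_force: [-0.1, 0.1, -0.1]
grip_width: 37.3
finger_force: 0.0
[665.9  -8.   37.8] 1.7924033629482872 [-0.1  0.1 -0.1] [-0.1  0.8  1.3 -0.   1.  -0.3]
[641.9  98.3]
```

View pics/w3.png

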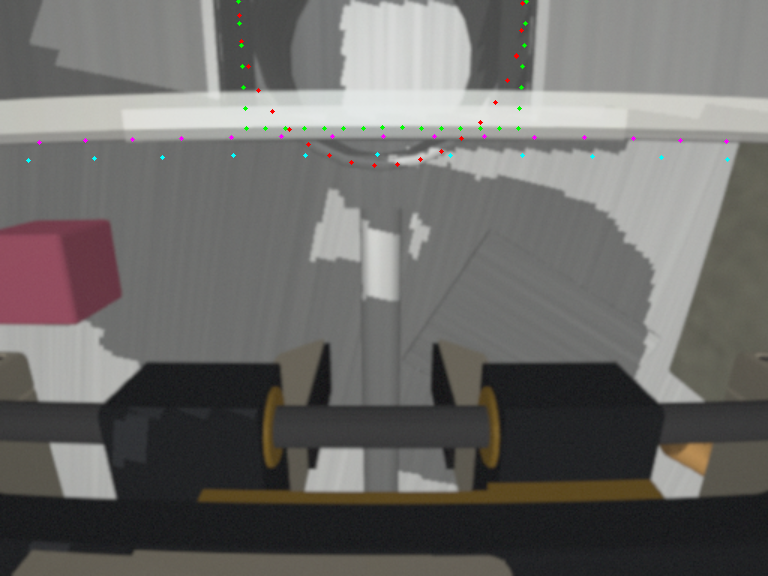

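The wrist view shows the measure standing free under the spout, its rim under the clear front with its centre near column 382, and the spout walls either side about (212..540). The handle at column 380 is clear of the opened fingers. Next I raise the arm and go to the post.

```bash
python3 -m creep '[{"hand":0.5,"tx":0,"ty":0,"tz":-0.06,"spin":0},{"hand":0.5,"tx":0,"ty":0,"tz":-0.0625,"spin":0},{"hand":0.5,"tx":0,"ty":0,"tz":-0.0625,"spin":0},{"hand":0.5,"tx":0,"ty":0,"tz":-0.0625,"spin":0},{"hand":0.5,"tx":0,"ty":0,"tz":-0.06,"spin":0}]'; python3 -m creep '[{"hand":0.5,"tx":0.059,"ty":0,"tz":0,"spin":0},{"hand":0.5,"tx":0.059,"ty":0,"tz":0,"spin":0},{"hand":0.5,"tx":0.059,"ty":0,"tz":0,"spin":0},{"hand":0.5,"tx":0.059,"ty":0,"tz":0,"spin":0},{"hand":0.5,"tx":0.059,"ty":0,"tz":0,"spin":0}]'
```

```text
time: 11.52
tool_pos: [665.4, -7.7, 347.8]
tcp_rot: [3.141, 0.0, 1.793]
contact_force: [0.9, 0.3, 0.2]
grip_width: 46.1
finger_force: 0.0
time: 12.15
tool_pos: [600.1, 281.7, 345.4]
tcp_rot: [3.141, 0.0, 1.793]
contact_force: [0.3, 0.1, 0.3]
grip_width: 46.1
finger_force: 0.0
```

```bash
python3 -m creep '[{"hand":0.5,"tx":0.058,"ty":0,"tz":0,"spin":0},{"hand":0.5,"tx":0,"ty":0,"tz":0.02,"spin":0},{"hand":0.5,"tx":0,"ty":0,"tz":0.03,"spin":0},{"hand":0.5,"tx":0,"ty":0,"tz":0.021,"spin":0},{"hand":0.5,"tx":0,"ty":0,"tz":0,"spin":0}]'; python3 -m creep '[{"hand":0.1,"tx":0,"ty":0,"tz":0,"spin":0},{"hand":0.1,"tx":0,"ty":0,"tz":0,"spin":0},{"hand":0.1,"tx":0,"ty":0,"tz":0,"spin":0},{"hand":0.1,"tx":0,"ty":0,"tz":0,"spin":0}]'; python3 - <<'E'
from plant import get_obs; import numpy as np
o=get_obs(); p=o["tool_pos"]; print(np.hypot(p[0]-604.5,p[1]-265),np.arctan2(p[1]-265,p[0]-604.5), o["joint_positions"])
E
```

```text
time: 12.78
tool_pos: [587.3, 336.3, 272.3]
tcp_rot: [-3.138, 0.001, 1.793]
contact_force: [1.0, -0.6, 0.3]
grip_width: 46.1
finger_force: 0.0
time: 13.28
tool_pos: [588.3, 336.6, 274.9]
tcp_rot: [3.14, -0.0, 1.793]
contact_force: [0.0, -0.9, 2.0]
grip_width: 17.3
finger_force: 30.0
73.44283293348403 1.7933061739075769 [ 4.06827301e-01  6.21422807e-01  9.73109243e-01 -9.68071723e-05
  1.54579110e+00  1.84960559e-01]
```

```bash
python3 -m creep '[{"hand":0.1,"tx":-0.00105,"ty":-0.0125,"tz":0,"spin":-9.6},{"hand":0.1,"tx":-0.00105,"ty":-0.0125,"tz":0,"spin":-9.6},{"hand":0.1,"tx":-0.00105,"ty":-0.0125,"tz":0,"spin":-9.6},{"hand":0.1,"tx":-0.00105,"ty":-0.0125,"tz":0,"spin":-9.6},{"hand":0.1,"tx":-0.00105,"ty":-0.0125,"tz":0,"spin":-9.6}]';  python3 - <<'E'
from plant import get_obs; import numpy as np
o=get_obs(); p=o["tool_pos"]; print(np.hypot(p[0]-604.5,p[1]-265),np.arctan2(p[1]-265,p[0]-604.5)%6.2832)
E
```

```text
time: 13.9
tool_pos: [538.7, 300.9, 274.9]
tcp_rot: [3.14, -0.0, 2.637]
contact_force: [1.0, 2.7, 2.0]
grip_width: 17.4
finger_force: 30.0
74.90414230739351 2.6423587251020124
```

```bash
python3 -m creep '[{"hand":0.1,"tx":-0.00105,"ty":-0.0125,"tz":0,"spin":-9.6},{"hand":0.1,"tx":-0.00105,"ty":-0.0125,"tz":0,"spin":-9.6},{"hand":0.1,"tx":-0.00105,"ty":-0.0125,"tz":0,"spin":-9.6},{"hand":0.1,"tx":-0.00105,"ty":-0.0125,"tz":0,"spin":-9.6},{"hand":0.1,"tx":-0.00105,"ty":-0.0125,"tz":0,"spin":-9.6}]'; python3 -m creep '[{"hand":0.1,"tx":-0.00105,"ty":-0.0125,"tz":0,"spin":-9.6},{"hand":0.1,"tx":-0.00105,"ty":-0.0125,"tz":0,"spin":-9.6},{"hand":0.1,"tx":-0.00105,"ty":-0.0125,"tz":0,"spin":-9.6},{"hand":0.1,"tx":-0.00105,"ty":-0.0125,"tz":0,"spin":-9.6},{"hand":0.1,"tx":-0.00105,"ty":-0.0125,"tz":0,"spin":-9.6}]'; python3 -m creep '[{"hand":0.1,"tx":0,"ty":0,"tz":0,"spin":0}]'; python3 - <<'E'
from plant import get_obs; import numpy as np
o=get_obs(); p=o["tool_pos"]; print(np.hypot(p[0]-604.5,p[1]-265),np.arctan2(p[1]-265,p[0]-604.5)%6.2832, "want 4.307")
E
```

```text
time: 14.52
tool_pos: [532.7, 240.0, 274.9]
tcp_rot: [3.14, -0.0, -2.808]
contact_force: [-1.7, 3.7, 1.1]
grip_width: 17.3
finger_force: 30.0
time: 15.15
tool_pos: [574.3, 195.2, 274.9]
tcp_rot: [3.14, 0.001, -1.971]
contact_force: [-3.6, 5.1, 2.8]
grip_width: 17.1
finger_force: 30.0
time: 15.28
tool_pos: [575.1, 194.8, 274.9]
tcp_rot: [-3.141, 0.001, -1.977]
contact_force: [-2.7, 0.8, 4.8]
grip_width: 17.3
finger_force: 30.0
76.1450907942035 4.315566282814821 want 4.307
```

The wheel now stands at post angle 4.316 against the wanted 4.307. I release, rise, and go behind the lever knob.

```bash
python3 -m creep '[{"hand":0.5,"tx":0,"ty":0,"tz":0,"spin":0},{"hand":0.5,"tx":0,"ty":0,"tz":0,"spin":0},{"hand":0.5,"tx":0,"ty":0,"tz":-0.02,"spin":0},{"hand":0.5,"tx":0,"ty":0,"tz":-0.03,"spin":0},{"hand":0.5,"tx":0,"ty":0,"tz":-0.025,"spin":0}]'; python3 -m creep '[{"hand":0,"tx":-0.0033,"ty":0.0525,"tz":0,"spin":0},{"hand":0,"tx":-0.0033,"ty":0.0525,"tz":0,"spin":0},{"hand":0,"tx":-0.0033,"ty":0.0525,"tz":0,"spin":0},{"hand":0,"tx":0,"ty":0,"tz":0,"spin":9},{"hand":0,"tx":0,"ty":0,"tz":0,"spin":9}]'; python3 -m creep '[{"hand":0,"tx":0,"ty":0,"tz":0,"spin":9},{"hand":0,"tx":0,"ty":0,"tz":0,"spin":9},{"hand":0,"tx":0,"ty":0,"tz":0,"spin":9},{"hand":0,"tx":0,"ty":0,"tz":0,"spin":9},{"hand":0,"tx":0,"ty":0,"tz":0,"spin":0}]'; python3 - <<'E'
from plant import cams; from h import *; import pickle
c=cams.capture("top"); pickle.dump(c,open("c1.pkl","wb"))
E
```

```text
time: 15.9
tool_pos: [574.9, 194.6, 350.1]
tcp_rot: [-3.141, -0.0, -1.978]
contact_force: [0.6, 0.3, 0.1]
grip_width: 46.2
finger_force: 0.0
time: 16.52
tool_pos: [433.4, 266.4, 349.4]
tcp_rot: [-3.141, 0.0, -2.296]
contact_force: [-0.3, -0.7, 0.5]
grip_width: 2.1
finger_force: 0.0
time: 17.15
tool_pos: [434.1, 265.9, 349.0]
tcp_rot: [-3.141, -0.0, -2.919]
contact_force: [-0.2, 0.3, 0.7]
grip_width: 0.8
finger_force: 0.0
```

```bash
python3 -m creep '[{"hand":0,"tx":0,"ty":0,"tz":0.03,"spin":0},{"hand":0,"tx":0,"ty":0,"tz":0.033,"spin":0},{"hand":0,"tx":0,"ty":-0.006,"tz":0,"spin":0},{"hand":0,"tx":0,"ty":-0.008,"tz":0,"spin":0},{"hand":0,"tx":0,"ty":-0.008,"tz":0,"spin":0}]'; python3 -m creep '[{"hand":0,"tx":0,"ty":-0.008,"tz":0,"spin":0},{"hand":0,"tx":0,"ty":-0.008,"tz":0,"spin":0},{"hand":0,"tx":0,"ty":-0.008,"tz":0,"spin":0}]'
```

```text
time: 17.82
tool_pos: [439.4, 247.0, 289.4]
tcp_rot: [3.135, 0.005, -2.919]
contact_force: [-5.7, 15.4, 12.5]
grip_width: 0.2
finger_force: 8.0
time: 18.2
tool_pos: [445.6, 223.2, 289.9]
tcp_rot: [3.137, 0.008, -2.918]
contact_force: [-1.9, 9.3, 8.3]
grip_width: 0.4
finger_force: 5.3
```

```bash
python3 -m creep '[{"hand":0,"tx":0,"ty":-0.010,"tz":0,"spin":0},{"hand":0,"tx":0,"ty":-0.010,"tz":0,"spin":0},{"hand":0,"tx":0,"ty":-0.010,"tz":0,"spin":0},{"hand":0,"tx":0,"ty":-0.010,"tz":0,"spin":0},{"hand":0,"tx":0,"ty":-0.010,"tz":0,"spin":0}]'; python3 -m creep '[{"hand":0,"tx":0,"ty":-0.008,"tz":0,"spin":0},{"hand":0,"tx":0,"ty":-0.006,"tz":0,"spin":0}]'
```

```text
time: 18.82
tool_pos: [456.5, 173.1, 288.6]
tcp_rot: [3.139, 0.006, -2.919]
contact_force: [2.2, 6.6, -1.7]
grip_width: 0.5
finger_force: 3.1
time: 19.08
tool_pos: [458.8, 159.2, 287.4]
tcp_rot: [3.139, 0.002, -2.919]
contact_force: [-0.2, 6.1, -3.6]
grip_width: 0.2
finger_force: 2.8
```

```bash
python3 -m creep '[{"hand":0,"tx":0,"ty":-0.005,"tz":0,"spin":0},{"hand":0,"tx":0,"ty":-0.004,"tz":0,"spin":0},{"hand":0,"tx":0,"ty":0,"tz":0,"spin":0}]'; python3 -m creep '[{"hand":0,"tx":0,"ty":-0.003,"tz":0,"spin":0},{"hand":0,"tx":0,"ty":0,"tz":0,"spin":0}]'
```

```text
time: 19.45
tool_pos: [460.0, 152.7, 287.3]
tcp_rot: [3.135, 0.002, -2.918]
contact_force: [-2.7, 15.6, -2.6]
grip_width: 0.5
finger_force: 7.4
time: 19.7
tool_pos: [460.0, 152.5, 287.4]
tcp_rot: [3.129, 0.002, -2.917]
contact_force: [-4.5, 26.2, -1.8]
grip_width: 0.5
finger_force: 13.3
```

```bash
python3 -m creep '[{"hand":0,"tx":0,"ty":0.003,"tz":0,"spin":0},{"hand":0,"tx":0,"ty":0,"tz":0,"spin":0},{"hand":0,"tx":0,"ty":0,"tz":0,"spin":0},{"hand":0,"tx":0,"ty":0,"tz":0,"spin":0},{"hand":0,"tx":0,"ty":0,"tz":0,"spin":0}]'; python3 - <<'E'
from plant import cams; from h import *
c=cams.capture("side"); cv2.imwrite("pics/s2.png",np.vstack([crop(c,110,160,190,150,4)]))
E
```

```text
time: 20.32
tool_pos: [460.0, 152.7, 287.3]
tcp_rot: [3.135, 0.002, -2.918]
contact_force: [-2.6, 14.2, -2.8]
grip_width: 0.3
finger_force: 7.2
```

View pics/s2.png

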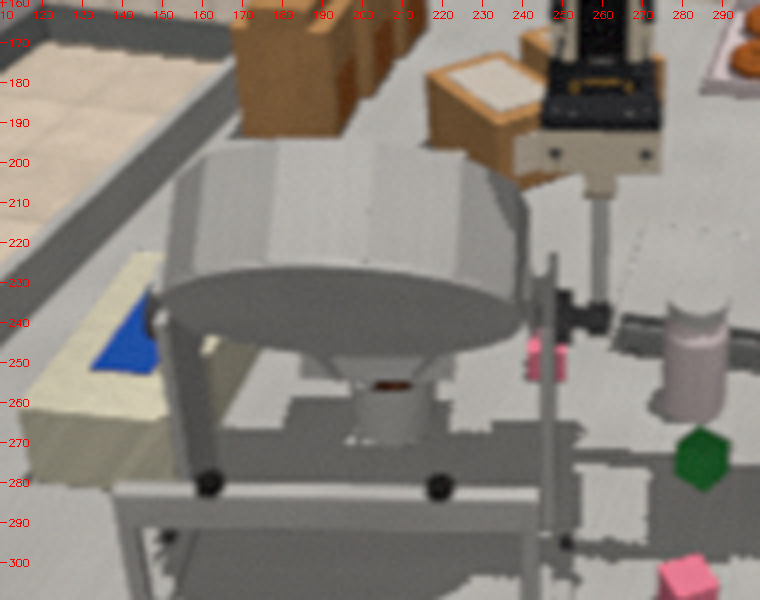

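The side view shows the drum fully tipped and a dark ball inside the measure's mouth below the spout, at about (207,255) in image px. I retreat so the drum sinks back.

```bash
python3 -m creep '[{"hand":0,"tx":0,"ty":0.05,"tz":0,"spin":0},{"hand":0,"tx":0,"ty":0.06,"tz":0,"spin":0},{"hand":0,"tx":0,"ty":0.005,"tz":-0.035,"spin":0},{"hand":0.5,"tx":0,"ty":0,"tz":-0.03,"spin":0},{"hand":0.5,"tx":0,"ty":0,"tz":0,"spin":10}]'; python3 -m creep '[{"hand":0.5,"tx":0,"ty":0,"tz":0,"spin":10},{"hand":0.5,"tx":0,"ty":0,"tz":0,"spin":10},{"hand":0.5,"tx":0,"ty":0,"tz":0,"spin":10},{"hand":0.5,"tx":0,"ty":0,"tz":0,"spin":10},{"hand":0.5,"tx":0,"ty":0,"tz":0,"spin":10}]'; python3 -m creep '[{"hand":0.5,"tx":0,"ty":0,"tz":0,"spin":10},{"hand":0.5,"tx":0,"ty":0,"tz":0,"spin":10},{"hand":0.5,"tx":0,"ty":0,"tz":0,"spin":10},{"hand":0.5,"tx":0,"ty":0,"tz":0,"spin":0},{"hand":0.5,"tx":0,"ty":0,"tz":0,"spin":0}]'; python3 -m creep '[{"hand":0.5,"tx":0,"ty":0,"tz":0,"spin":0},{"hand":0.5,"tx":0,"ty":0,"tz":0,"spin":0},{"hand":0.5,"tx":0,"ty":0,"tz":0,"spin":0},{"hand":0.5,"tx":0,"ty":0,"tz":0,"spin":0},{"hand":0.5,"tx":0,"ty":0,"tz":0,"spin":0}]'
```

```text
time: 21.0
tool_pos: [436.3, 262.3, 355.4]
tcp_rot: [3.139, 0.008, -3.097]
contact_force: [1.2, -0.8, -0.0]
grip_width: 16.2
finger_force: 0.0
time: 21.62
tool_pos: [435.6, 261.7, 352.9]
tcp_rot: [3.139, 0.001, 2.311]
contact_force: [0.5, 0.1, -0.2]
grip_width: 46.0
finger_force: 0.0
time: 22.25
tool_pos: [435.3, 261.9, 352.0]
tcp_rot: [3.14, -0.0, 1.796]
contact_force: [-0.3, 0.4, -0.7]
grip_width: 45.9
finger_force: 0.0
time: 22.88
tool_pos: [435.0, 262.1, 351.1]
tcp_rot: [-3.141, 0.0, 1.793]
contact_force: [-0.2, 0.6, 0.1]
grip_width: 45.9
finger_force: 0.0
```

```bash
python3 - <<'E'
from plant import cams; from h import *; import pickle
c0=pickle.load(open("c0.pkl","rb"))["side"]; c=cams.capture("side"); pickle.dump(c,open("c2.pkl","wb"))
for n,p in (("knob",(445,219.2,294)),("knob tipped",(467.4,120.3,294))):
    u,v=w2px(c0,p)[0].astype(int); print(n,u,v,c0["color"][v-2:v+3,u-2:u+3].mean(),c["color"][v-2:v+3,u-2:u+3].mean())
E
python3 -m creep '[{"hand":0.5,"tx":-0.053,"ty":0.0277,"tz":0,"spin":0},{"hand":0.5,"tx":-0.053,"ty":0.0277,"tz":0,"spin":0},{"hand":0.5,"tx":-0.053,"ty":0.0277,"tz":0,"spin":0},{"hand":0.5,"tx":-0.053,"ty":0.0277,"tz":0,"spin":0},{"hand":0.5,"tx":-0.053,"ty":0.0277,"tz":0,"spin":0}]'
```

```text
knob 259 215 24.066666666666666 20.106666666666666
knob tipped 259 196 105.4 114.24
time: 23.55
tool_pos: [629.6, 32.5, 351.2]
tcp_rot: [3.141, 0.0, 1.793]
contact_force: [0.1, -0.2, -0.4]
grip_width: 45.8
finger_force: 0.0
```

```bash
python3 -m creep '[{"hand":0.5,"tx":-0.048,"ty":0.0265,"tz":0,"spin":0},{"hand":0.5,"tx":0,"ty":0,"tz":0.06,"spin":0},{"hand":0.5,"tx":0,"ty":0,"tz":0.06,"spin":0},{"hand":0.5,"tx":0,"ty":0,"tz":0.06,"spin":0},{"hand":0.5,"tx":0,"ty":0,"tz":0.06,"spin":0}]'; python3 -m creep '[{"hand":0.5,"tx":0,"ty":0,"tz":0,"spin":0}]'
```

```text
time: 24.18
tool_pos: [664.8, -7.0, 109.4]
tcp_rot: [3.141, 0.0, 1.793]
contact_force: [0.8, 0.3, -0.1]
grip_width: 45.7
finger_force: 0.0
time: 24.3
tool_pos: [661.7, -6.6, 106.1]
tcp_rot: [-3.131, -0.004, 1.793]
contact_force: [0.0, -1.0, 0.1]
grip_width: 46.2
finger_force: 0.0
```

```bash
python3 -m creep '[{"hand":0.5,"tx":0,"ty":0,"tz":0.03,"spin":0},{"hand":0.5,"tx":0,"ty":0,"tz":0.03,"spin":0},{"hand":0.5,"tx":0,"ty":0,"tz":0.01,"spin":0},{"hand":0.5,"tx":0,"ty":0,"tz":0,"spin":0},{"hand":0.5,"tx":0,"ty":0,"tz":0,"spin":0}]'; python3 -m creep '[{"hand":0.05,"tx":0,"ty":0,"tz":0,"spin":0},{"hand":0.05,"tx":0,"ty":0,"tz":0,"spin":0},{"hand":0.05,"tx":0,"ty":0,"tz":0,"spin":0},{"hand":0.05,"tx":0,"ty":0,"tz":0,"spin":0},{"hand":0.05,"tx":0,"ty":0,"tz":0,"spin":0}]'
```

```text
time: 24.92
tool_pos: [666.2, -7.1, 43.4]
tcp_rot: [3.138, 0.001, 1.793]
contact_force: [-0.2, 0.4, -0.1]
grip_width: 45.9
finger_force: 0.0
time: 25.55
tool_pos: [665.0, -6.9, 41.3]
tcp_rot: [3.141, 0.0, 1.793]
contact_force: [0.9, 0.1, 1.1]
grip_width: 11.6
finger_force: 30.0
```

```bash
python3 -m creep '[{"hand":0.4,"tx":0,"ty":0,"tz":0,"spin":0},{"hand":0.4,"tx":0,"ty":0,"tz":0.004,"spin":0},{"hand":0.05,"tx":0,"ty":0,"tz":0,"spin":0},{"hand":0.05,"tx":0,"ty":0,"tz":0,"spin":0},{"hand":0.05,"tx":0,"ty":0,"tz":0,"spin":0}]'; python3 -m creep '[{"hand":0.05,"tx":0,"ty":0,"tz":0,"spin":0},{"hand":0.05,"tx":0,"ty":0,"tz":-0.006,"spin":0},{"hand":0.05,"tx":0,"ty":0,"tz":-0.006,"spin":0},{"hand":0.05,"tx":-0.02,"ty":0,"tz":0,"spin":0},{"hand":0.05,"tx":-0.03,"ty":0,"tz":0,"spin":0}]'; python3 -m creep '[{"hand":0.05,"tx":-0.04,"ty":0,"tz":0,"spin":0},{"hand":0.05,"tx":-0.04,"ty":0,"tz":0,"spin":0},{"hand":0.05,"tx":-0.02,"ty":0,"tz":0,"spin":0},{"hand":0.05,"tx":0,"ty":0,"tz":0,"spin":0}]'
```

```text
time: 26.18
tool_pos: [665.0, -6.9, 37.2]
tcp_rot: [3.141, 0.0, 1.793]
contact_force: [0.2, -0.3, -0.0]
grip_width: 11.8
finger_force: 30.0
time: 26.8
tool_pos: [676.2, -56.6, 49.4]
tcp_rot: [3.141, 0.0, 1.794]
contact_force: [-0.4, -1.0, -1.4]
grip_width: 11.6
finger_force: 30.0
time: 27.3
tool_pos: [697.7, -155.0, 48.9]
tcp_rot: [-3.141, -0.0, 1.79]
contact_force: [0.0, -0.0, -2.0]
grip_width: 11.4
finger_force: 30.0
```

```bash
python3 -m creep '[{"hand":0.05,"tx":0,"ty":0,"tz":-0.02,"spin":0},{"hand":0.05,"tx":0,"ty":0,"tz":-0.03,"spin":0},{"hand":0.05,"tx":0,"ty":0,"tz":-0.025,"spin":0},{"hand":0.05,"tx":0,"ty":0,"tz":-0.01,"spin":0},{"hand":0.05,"tx":0,"ty":-0.02,"tz":0,"spin":0}]'; python3 -m creep '[{"hand":0.05,"tx":-0.001,"ty":-0.035,"tz":0,"spin":0},{"hand":0.05,"tx":-0.001,"ty":-0.045,"tz":0,"spin":0},{"hand":0.05,"tx":-0.001,"ty":-0.045,"tz":0,"spin":0},{"hand":0.05,"tx":-0.001,"ty":-0.045,"tz":0,"spin":0},{"hand":0.05,"tx":-0.001,"ty":-0.04,"tz":0,"spin":0}]'; python3 -m creep '[{"hand":0.05,"tx":0,"ty":-0.02,"tz":0,"spin":0},{"hand":0.05,"tx":0,"ty":-0.01,"tz":0,"spin":0},{"hand":0.05,"tx":0,"ty":0,"tz":0,"spin":0}]'; python3 - <<'E'
from plant import cams,get_obs; from h import *
np.set_printoptions(precision=1,suppress=True)
o=get_obs(); p=o["tool_pos"]; y=o["tcp_rot"][2]; print(p,y,o["contact_force"],o["moment"])
t=np.linspace(0,6.28,37); e=np.array([np.cos(y),np.sin(y)]); b=p[:2]+108.5*e; print("bowl",b)
c=cams.capture("wrist"); im=cv2.resize(c["color"][:,:,::-1],(512,384)).copy()
def dots(im,f,P,col):
    for u in w2px(c,P): cv2.circle(im,tuple(f(u).astype(int)),1,col,-1)
zz=p[2]-37.3+55
rim=np.c_[b[0]+35*np.cos(t),b[1]+35*np.sin(t),0*t+zz]; k=np.linspace(-1,1,15)
pan=np.array([[421.5+x*69,-111.3+yy*73,48] for a in k for x,yy in ((a,1),(a,-1),(1,a),(-1,a))])
dots(im,lambda u:u+.5,rim,(0,0,255)); dots(im,lambda u:u+.5,pan,(0,255,0))
c=cams.capture("side"); q=w2px(c,[[*b,zz-30]])[0].astype(int); s=crop(c,q[0]-36,q[1]-48,71,96,4); f=lambda u:(u-q+[36.5,48.5])*4
dots(s,f,rim,(0,0,255)); dots(s,f,rim-[0,0,55],(0,255,255)); dots(s,f,pan,(0,255,0))
cv2.imwrite("pics/f1.png",np.hstack([im,s]))
E
```

```text
time: 27.92
tool_pos: [679.4, -156.2, 135.8]
tcp_rot: [3.139, 0.001, 1.795]
contact_force: [-0.1, 0.0, -3.0]
grip_width: 11.9
finger_force: 30.0
time: 28.55
tool_pos: [473.1, -208.0, 134.5]
tcp_rot: [-3.141, -0.0, 1.794]
contact_force: [-0.1, -0.4, -2.4]
grip_width: 11.6
finger_force: 30.0
time: 28.92
tool_pos: [445.5, -215.1, 134.5]
tcp_rot: [3.141, 0.0, 1.793]
contact_force: [0.7, -0.6, -2.1]
grip_width: 11.9
finger_force: 30.0
[ 445.5 -215.1  134.5] 1.7927279071129003 [ 0.7 -0.6 -2.1] [-0.2 -0.2 -0. ]
bowl [ 421.6 -109.2]
```

View pics/f1.png

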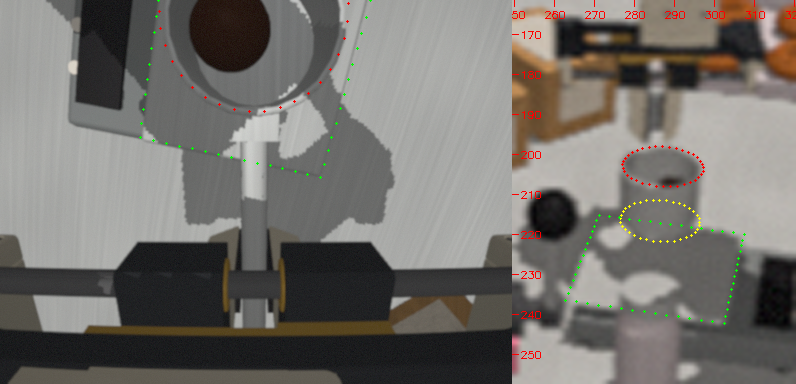

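The picture shows the ball in the bowl and the measure nearly level. The rim fits the drawn circle, and the pan outline (green) fits both views. I lower it onto the pan.

```bash
python3 -m creep '[{"hand":0.05,"tx":-0.002,"ty":0,"tz":0.015,"spin":0},{"hand":0.05,"tx":0,"ty":0,"tz":0.015,"spin":0},{"hand":0.05,"tx":0,"ty":0,"tz":0.01,"spin":0},{"hand":0.05,"tx":0,"ty":0,"tz":0.004,"spin":0},{"hand":0.05,"tx":0,"ty":0,"tz":0.002,"spin":0}]'; python3 -m creep '[{"hand":0.05,"tx":0,"ty":0,"tz":0.002,"spin":0},{"hand":0.05,"tx":0,"ty":0,"tz":0.001,"spin":0},{"hand":0.05,"tx":0,"ty":0,"tz":0,"spin":0}]'
```

```text
time: 29.65
tool_pos: [446.0, -217.3, 88.0]
tcp_rot: [-3.142, -0.0, 1.793]
contact_force: [0.5, -0.1, -1.6]
grip_width: 12.1
finger_force: 30.0
time: 30.02
tool_pos: [446.2, -217.7, 85.7]
tcp_rot: [3.141, 0.001, 1.793]
contact_force: [0.5, -1.0, 0.7]
grip_width: 11.5
finger_force: 30.0
```

```bash
python3 -m creep '[{"hand":0.2,"tx":0,"ty":0,"tz":0,"spin":0},{"hand":0.4,"tx":0,"ty":0,"tz":0,"spin":0},{"hand":0.5,"tx":0,"ty":0,"tz":0,"spin":0},{"hand":0.5,"tx":0,"ty":0,"tz":0,"spin":0}]'; python3 -m creep '[{"hand":0.5,"tx":0,"ty":0,"tz":-0.02,"spin":0},{"hand":0.5,"tx":0,"ty":0,"tz":-0.04,"spin":0},{"hand":0.5,"tx":-0.02,"ty":0,"tz":-0.05,"spin":0},{"hand":0.5,"tx":-0.05,"ty":0,"tz":-0.05,"spin":0},{"hand":0.5,"tx":-0.05,"ty":0,"tz":-0.02,"spin":0}]'; python3 -m creep '[{"hand":0.5,"tx":0,"ty":0,"tz":0,"spin":0},{"hand":0.5,"tx":0,"ty":0,"tz":0,"spin":0}]'; python3 - <<'E'
from plant import cams; from h import *
t=np.linspace(0,6.28,37); b=(421.5,-111.3); rim=np.c_[b[0]+35*np.cos(t),b[1]+35*np.sin(t),0*t+103]; ims=[]
for n,s,(w,h) in (("side",4,(95,140)),("top",4,(100,140))):
    c=cams.capture(n); q=w2px(c,[[*b,75]])[0].astype(int) if n=="side" else w2px(c,[604.5,265,245])[0].astype(int)
    im=crop(c,q[0]-w//2,q[1]-h//2,w,h,s)
    if n=="side":
        for u in np.r_[w2px(c,rim),w2px(c,rim-[0,0,55])]: cv2.circle(im,tuple(((u-q+[w//2+.5,h//2+.5])*s).astype(int)),1,(0,0,255),-1)
    ims.append(im)
cv2.imwrite("pics/z.png",np.hstack(ims))
E
```

```text
time: 30.52
tool_pos: [445.8, -217.3, 85.2]
tcp_rot: [-3.142, 0.0, 1.793]
contact_force: [0.3, 0.6, 0.5]
grip_width: 42.9
finger_force: 0.0
time: 31.15
tool_pos: [471.9, -329.9, 262.9]
tcp_rot: [3.139, 0.004, 1.794]
contact_force: [0.9, 1.1, -0.6]
grip_width: 46.2
finger_force: 0.0
time: 31.4
tool_pos: [470.4, -328.0, 258.4]
tcp_rot: [-3.141, -0.002, 1.792]
contact_force: [0.7, 0.3, -0.2]
grip_width: 46.3
finger_force: 0.0
```

View pics/z.png

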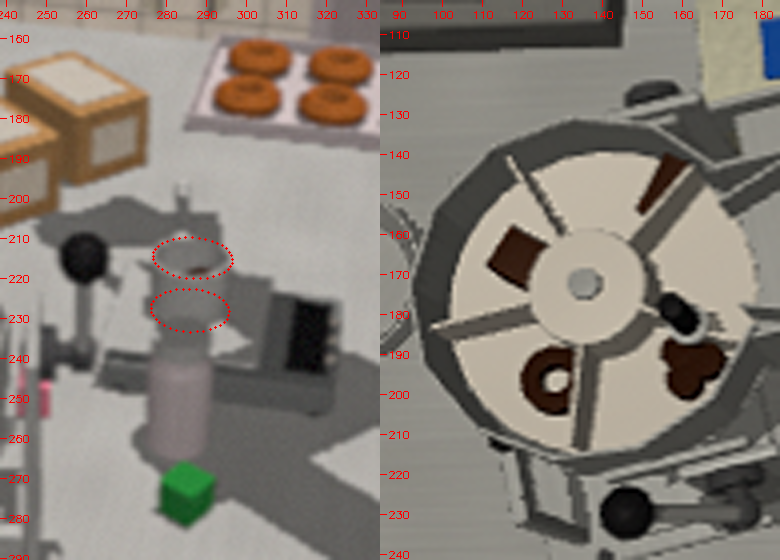

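The last picture shows the measure upright at the pan's middle with the ball in it. The drum is level, the ball's compartment is empty, and the bar, cube, ring and clover are still in the carousel. I'm handing in.

```bash
python3 -c "from plant import close_job; print(close_job())"
```

```text
the job is handed in; nothing more can be done
None
```

The job is handed in at about 31 s: the measure stands upright and free on the middle of the pan with the ball in it, the drum is level, and the other four chocolates are in the carousel; I viewed 11 pictures, one over the limit of 10.

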